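# Lay out a dismantled bearing beside the sample for inspection

## Robot

A 7-joint arm with a two-finger parallel gripper is mounted at the origin on a cart in front of the work surface, level with it; the furniture and walls round the work are solid. World frame = base frame: x ahead of the robot, y to its left, z up, the work surface at z = 0. Lengths are in m, angles in rad, forces in N, time in s.
With the tool pointing down it reaches from about 0.4 to 0.85 m from the base axis. Payload 4.5 kg.
Tool frame: the origin (TCP) lies midway between the tips of the shut fingers; the grasp point (between the pads) lies 19 mm behind it (grasp_offset is the distance from the TCP to the grasp point, in m); z points along the fingers, y is the line along which they close (so a half turn about z gives the same grasp; the last joint's range is limited). The gripper opens to 85 mm and grips with 20 to 120 N. Pads are 22 mm wide; open, the fingers measure 114 mm over their backs; the gripper's body (76 mm by 85 mm) begins 54 mm behind the grasp point. The pads swing forward as they close: fully open they stand 13 mm farther back than shut.
Start: joints at [-1.255, 0.689, -0.195, 1.565, 0.157, 0.902, -0.215], TCP at [0.174, 0.6, 0.231] pointing down, gripper open.
Joint ranges: [-3.01, 3.01], [-0.46, 2.08], [-1.47, 1.51], [0.13, 2.56], [-1, 4.14], [0.04, 2.09], [-2.66, 2.66]. Speed limits (rad/s): [2.57, 2.57, 3.14, 3.14, 3.14, 3.14, 3.14].

## Interface

Orientations are given as a 3x3 rotation matrix whose columns are the frame's x, y, z axes.
In Python, from workcell import get_state, camera, camera_model, close_job, grasp_offset gives the robot as it stands. The module is installed in compiled form; this text tells all that it offers.
- The arm moves only by the tool send_rows, never from a script. Its arguments are lists of equal length, an entry for each row: "rotation": the turn, a rotation vector about the tool's x, y, z each as a share of 90 degrees, from -1 to 1, a list of three; "delta_pos": the shift along the tool's x, y, z each as a share of 50 mm, from -1 to 1, a list of three; "claw": the closure, from -1 (fully open) to 1 (shut). A call has exactly 5 rows; each row shifts and turns the commanded pose from where the row before left it, along the tool's axes as they then stand; what a row does not reach is not made up. A row lasts 1/8 s, in which the tool goes at most 62.5 mm and 10.7 degrees, less where a joint would pass 70% of its speed; a pose out of reach is approached as far as the arm can. A call with a number of a shift or a turn outside -1 to 1 is refused whole. A call with a gripper value outside its range is refused whole. The fingers move at their own pace and stop on an object; "newtons" is the grip in N (left out, the last holds). Time passes only in rows, so rows that do not move let the fingers close, or fill a call up. It gives the time, the measured TCP pose, the force, the opening and the grip force at its end, in the units of the state.
- get_state(): the state, without advancing time (a new reading comes with each control period).
- camera(name): name is "scene" or "top"; returns (picture, depth): 400x640x3 uint8, red, green, blue; 400x640 float32, m along the optical axis (not along the pixel's ray), 0 where there is no reading.
- camera_model(name): a dict with "fx", "fy", "cx", "cy" (pixels), "extrinsics" (4x4, takes a point from camera to world coordinates). Camera axes: x right, y up, looking along -z (the intrinsics and any distortion apply to the point x, -y, -z); pixel columns grow to the right and rows downward; lengths in m; the calibration is good to about 2 mm. A picture is of the moment at which its call begins. camera_model takes no time and is no camera call.
- close_job(): hands the job in; it is judged then, once.
The state is a dict: "time": time; "joint_pos": joint angles; "qvel": joint speeds; "tau": joint torques, N m; "eef_pos": TCP position; "ee_rot": TCP orientation; "ft_force": force on the tool from outside, world axes, zero at the start; "wrist_torque": the same for the moment, N m; "grip_width": finger opening in m; "grasp_force": force on a finger pad.
Only numpy, scipy, OpenCV 4.12 (cv2) and the standard library are available. Lean on these libraries where they do the work, as an engineer would, in place of code of your own. Each camera call takes 0.05 s, during which the arm holds its last target. There are 200 camera calls.

## Task

Lay out the dismantled bearing parts for inspection, flat on the board's three rubber pads: the roller cone on the pad next to the finished sample bearing, the big outer ring on the end pad next to the loupe, and the small grooved inner ring on the pad between them, each centred on its pad. Then lay the small black spacer centred on top of the roller cone, and the thin flat thrust ring centred on top of the big outer ring, and leave everything released and at rest.

Things in the scene. Friction and masses are not known exactly. Their poses are not given: they have to be found in the camera images.
- outer_ring: Big plain grey steel bearing ring, a hollow ring: outside diameter 66, height 17, wall 6. The widest of the loose grey rings. Loose. It starts lying flat on the bench (z = 0) in front of the board, in any of five places. Origin: centre of its underside; z up along its axis; yaw has no meaning.
- thrust_ring: Thin flat grey steel ring like a thick washer: outside diameter 60, height 7, hole about 36. Loose. It starts lying flat on the bench (z = 0) in front of the board, in any of five places. Origin: centre of its underside; z up along its axis; yaw has no meaning.
- inner_ring: Small grey steel ring with a groove round its outside between two lips and a wide hole: outside diameter 42, height 16. Loose. It starts lying flat on the bench (z = 0) in front of the board, in any of five places. Origin: centre of its underside; z up along its axis; yaw has no meaning.
- roller_cone: Grey steel cone, wide end down, with a cage of small rollers round its outside: diameter 47 over the lowest 4, height 19, narrowing to a flat top 36 across. Loose. It starts lying flat on the bench (z = 0) in front of the board, in any of five places. Origin: centre of its underside; z up along its axis; yaw has no meaning.
- spacer: Small black ring, the smallest ring: outside diameter 36, height 10. Loose. It starts lying flat on the bench (z = 0) in front of the board, in any of five places. Origin: centre of its underside; z up along its axis; yaw has no meaning. (The larger black ring with a light face, 62 wide, is a bystander.)
- pad_1: The pad at the left end of the row (seen from the robot, +y). Round black rubber pad, diameter 70, 3 thick, fixed on a light wooden board (424 x 96, 12 thick, fixed, turned up to 9 degrees). Origin: centre of its underside, 12 above the bench; its top is 15 above the bench. y axis along the row of pads towards the left, x across the row, z up. Pads are 78 apart centre to centre.
- pad_2: The middle pad. Round black rubber pad, diameter 70, 3 thick, fixed on a light wooden board (424 x 96, 12 thick, fixed, turned up to 9 degrees). Origin: centre of its underside, 12 above the bench; its top is 15 above the bench. y axis along the row of pads towards the left, x across the row, z up. Pads are 78 apart centre to centre.
- pad_3: The pad at the right end of the row (-y). Round black rubber pad, diameter 70, 3 thick, fixed on a light wooden board (424 x 96, 12 thick, fixed, turned up to 9 degrees). Origin: centre of its underside, 12 above the bench; its top is 15 above the bench. y axis along the row of pads towards the left, x across the row, z up. Pads are 78 apart centre to centre.
- sample_bearing: Complete finished ball bearing of grey steel, two rings one in the other with a dark groove between: diameter 47, height 14. Lies fixed at one end of the board, left or right as it may be, its centre 88 from the centre of the nearest pad. Origin: centre of its underside, on the board.
- loupe: Black round eyepiece loupe, a short black barrel: diameter 37, height 28. Fixed on the board at the other end from the sample bearing, 88 from the nearest pad (centres). Origin: centre of its underside, on the board. (Also: fixed gauges up to 0.54 m tall stand at the right, beyond y = -0.32, and a 0.15 m cabinet at x over 0.69, y 0.11 to 0.37.)
Not all that is in view belongs to the job. Leave any orange look-alike of the outer_ring alone.

How it is judged:
At the end, for the whole second after the job is handed in: Cone on the pad by the sample, outer ring on the pad by the loupe, inner ring on the middle pad, centres within 12 mm of the pads'; spacer on the cone and thrust ring on the outer ring, centres within 8 mm; all five flat (0.1 rad), resting on what is under them, still (((horizontal distance between sample_bearing and pad_1 below 0.12 m and horizontal distance between roller_cone and pad_1 below 0.012 m and z of roller_cone in the frame of pad_1 between -0.001 and 0.008 m and horizontal distance between outer_ring and pad_3 below 0.012 m and z of outer_ring in the frame of pad_3 between -0.001 and 0.008 m) or (horizontal distance between sample_bearing and pad_3 below 0.12 m and horizontal distance between roller_cone and pad_3 below 0.012 m and z of roller_cone in the frame of pad_3 between -0.001 and 0.008 m and horizontal distance between outer_ring and pad_1 below 0.012 m and z of outer_ring in the frame of pad_1 between -0.001 and 0.008 m)) and horizontal distance between inner_ring and pad_2 below 0.012 m and z of inner_ring in the frame of pad_2 between -0.001 and 0.008 m and horizontal distance between spacer and roller_cone below 0.008 m and z of spacer in the frame of roller_cone between 0.016 and 0.023 m and horizontal distance between thrust_ring and outer_ring below 0.008 m and z of thrust_ring in the frame of outer_ring between 0.014 and 0.021 m and angle between each of outer_ring, thrust_ring, inner_ring, roller_cone, spacer's own z axis and vertical below 0.1 rad and linear speed of each of outer_ring, thrust_ring, inner_ring, roller_cone, spacer below 0.02 m/s); the robot touches nothing.
It also fails if it takes over 115 s, if anything falls off the work surface, if the arm or the gripper's body presses on something with over 40 N, if the wrist force passes 120 N, or if a joint passes its speed limit or range.

## Working session

There is one attempt and no reset: what is moved stays moved. The work goes in short steps, Python scripts to look and compute and a tool call to move; the robot and the scene stay as the last step left them, time stands still between calls to the robot, and variables do not carry over. Pictures are saved under pics/ and viewed, at most 14 in all, crops included, and the job is handed in when it is done.

Besides the shell and the picture viewer there is one more tool, called after "Emit:" as a command line: name --argument value ..., lists and objects as JSON in quotes. send_rows: Moves the arm, as the interface text tells. Its arguments: {"type":"object","properties":{"rotation":{"type":"array"},"delta_pos":{"type":"array"},"claw":{"type":"array"},"newtons":{"type":"number"}},"required":["rotation","delta_pos","claw"]}

```bash
mkdir -p pics; cat > h.py <<'E'
import numpy as np, cv2
from workcell import *
E
python3 - <<'E'
from h import *
for n in("top","scene"):
    p,d=camera(n); m=camera_model(n); np.savez(n+"0.npz",p=p,d=d)
    cv2.imwrite(f"pics/{n}0.png",p[:,:,::-1]); print(n,m)
s=get_state(); print(s, grasp_offset)
E
```

```text
top {'fx': 425.05297738948906, 'fy': 425.05297738948906, 'cx': 317.90272531210314, 'cy': 194.86920450112774, 'extrinsics': array([[ 0.00302115,  0.97701692, -0.21314034,  0.31860883],
       [-0.99998228,  0.00185827, -0.00565604,  0.00855842],
       [-0.00512997,  0.21315365,  0.97700522,  0.88894387],
       [ 0.        ,  0.        ,  0.        ,  1.        ]])}
scene {'fx': 366.9451507773143, 'fy': 366.9451507773143, 'cx': 315.62479169117256, 'cy': 196.2744939480016, 'extrinsics': array([[ 0.49688324,  0.54304099, -0.67691471, -0.12124795],
       [-0.86758419,  0.32892562, -0.37296863, -0.33129763],
       [ 0.02011734,  0.77260237,  0.63457141,  0.61650179],
       [ 0.        ,  0.        ,  0.        ,  1.        ]])}
{'time': 0.1, 'joint_pos': array([-1.25522427,  0.68993078, -0.19449036,  1.56625143,  0.15731002,
        0.90252361, -0.21508205]), 'qvel': array([ 0.00131195, -0.00348353,  0.00019862, -0.00406504, -0.00113394,
       -0.00027315, -0.00178259]), 'tau': array([-3.72291572e-03, -5.40598333e+01, -1.27137400e+00, -1.58985454e+01,
        9.44486033e-03,  4.43404468e-03, -2.00243090e-05]), 'eef_pos': array([0.17368314, 0.59975919, 0.23054133]), 'ee_rot': array([[-9.60586187e-01,  2.77982137e-01, -3.30152302e-04],
       [ 2.77982291e-01,  9.60584711e-01, -1.69103953e-03],
       [-1.52939530e-04, -1.71616571e-03, -9.99998516e-01]]), 'ft_force': array([-0.0147035 ,  0.97381183, -0.08408987]), 'wrist_torque': array([-0.00372101,  0.03248934, -0.00125085]), 'grasp_force': 0.0, 'grip_width': 0.08550261882791954} 0.0187
```

View pics/top0.png

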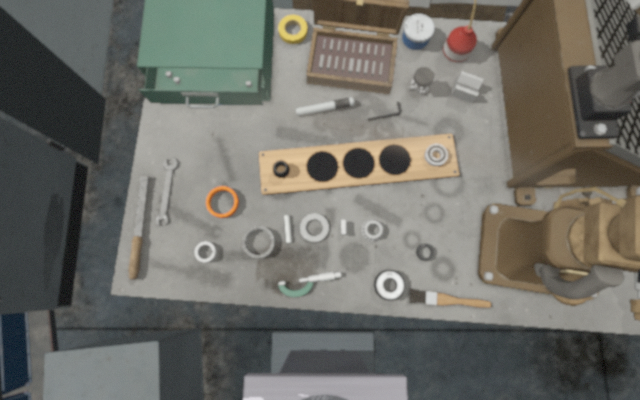

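View pics/scene0.png

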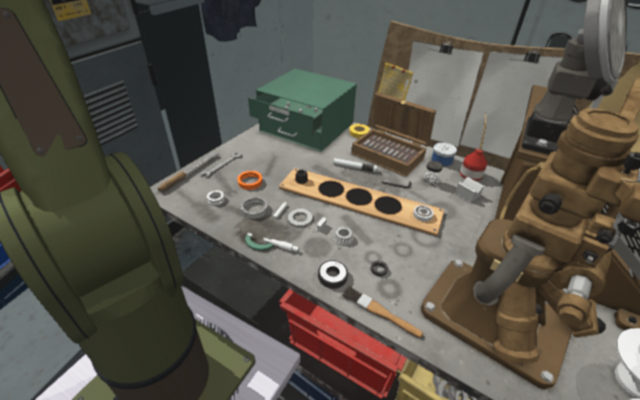

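The top view shows the loupe at (282,169), pads at (322,165), (358,162) and (395,159), and the sample at (436,154). That means the cone goes on pad_3 and the outer ring on pad_1. Outer ring is at (261,242), thrust ring at (314,227), spacer at (426,252). The cone and inner ring are (374,230) and (207,252) in some order, so I'll zoom in.

```bash
python3 - <<'E'
import numpy as np,cv2
t=np.load("top0.npz")['p'][:,:,::-1]; s=np.load("scene0.npz")['p'][:,:,::-1]
a=cv2.resize(t[140:310,185:450],(795,510),interpolation=cv2.INTER_CUBIC)
b=cv2.resize(s[160:290,190:400],(798,494),interpolation=cv2.INTER_CUBIC)
cv2.imwrite("pics/a.png",a);cv2.imwrite("pics/b.png",b)
E
```

```text
(no output)
```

View pics/a.png

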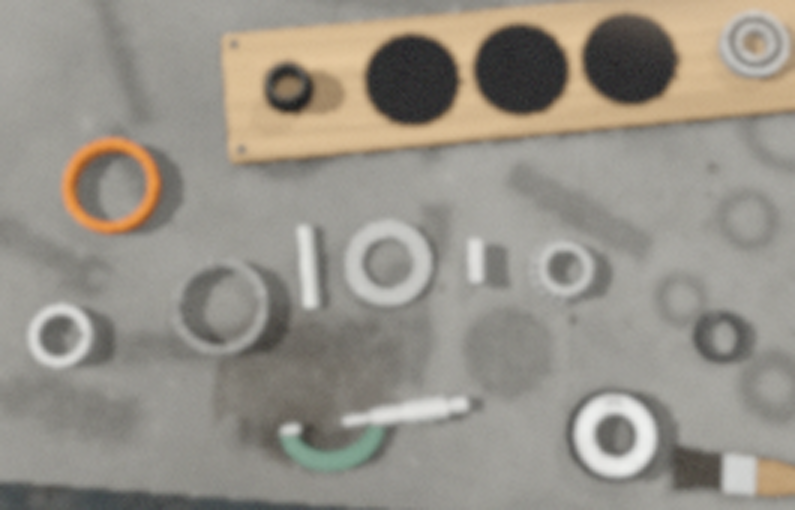

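View pics/b.png

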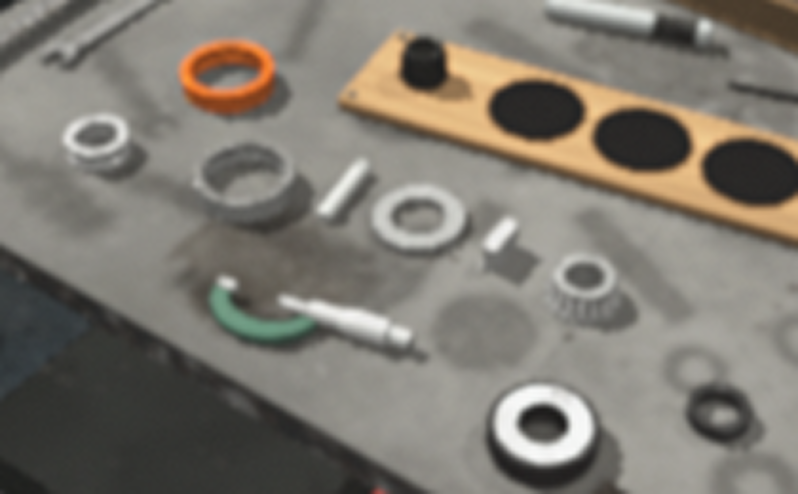

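The inner ring with its two lips is at crop (60,335), and the cone with its roller cage is at (567,269). A bar (307,267) and a small block (475,260) sit either side of the thrust ring. Next I'll measure positions from depth.

```bash
cat >> h.py <<'E'
def cloud(n,d):
    m=camera_model(n); v,u=np.mgrid[:400,:640]
    P=np.stack([(u-m['cx'])/m['fx']*d,-(v-m['cy'])/m['fy']*d,-d],-1)
    E=m['extrinsics']; W=P@E[:3,:3].T+E[:3,3]; W[d<=0]=np.nan; return W
def ray(n,uv,z):
    m=camera_model(n); uv=np.atleast_2d(np.asarray(uv,float)); E=m['extrinsics']
    r=np.c_[(uv[:,0]-m['cx'])/m['fx'],-(uv[:,1]-m['cy'])/m['fy'],-np.ones(len(uv))]@E[:3,:3].T
    return (E[:3,3]+r*((z-E[2,3])/r[:,2])[:,None])[:,:2]
E
python3 - <<'E'
from h import *
np.set_printoptions(precision=4,suppress=True)
for n in("top","scene"):
    d=np.load(n+"0.npz")['d']; W=cloud(n,d); z=W[...,2]
    R=(W[...,0]>.35)&(W[...,0]<.8)&(W[...,1]>-.3)&(W[...,1]<.45)
    b=R&(abs(z)<.004); print(n,"bench med",np.median(z[b]),z[b].std())
    M=(R&(z>.004)&(z<.06)).astype(np.uint8)
    k,l,st,c=cv2.connectedComponentsWithStats(M)
    for i in range(1,k):
        if st[i,4]<25: continue
        Q=W[l==i]; t=np.percentile(Q[:,2],95)
        T=Q[Q[:,2]>t-.004,:2].astype(np.float32)
        (cx,cy),r=cv2.minEnclosingCircle(T); mn,mx=np.nanpercentile(Q[:,:2],[1,99],axis=0)
        print(st[i],"top %.4f c %.4f %.4f r %.4f"%(t,cx,cy,r),mn,mx)
E
```

```text
top bench med -0.0005259016240579673 0.0015268825260040316
[261  61  11  40 201] top 0.0576 c 0.7535 0.1267 r 0.0274 [0.7261 0.1203] [0.7987 0.1401]
[ 306   63   89   31 1940] top 0.0409 c 0.7861 -0.0560 r 0.0974 [ 0.7461 -0.1476] [0.7994 0.0383]
[410  67  24  26 394] top 0.0592 c 0.7619 -0.2106 r 0.0214 [ 0.7417 -0.2299] [ 0.7807 -0.1901]
[451  71  13  26 170] top 0.0365 c 0.7604 -0.2993 r 0.0236 [ 0.737  -0.2998] [ 0.7829 -0.2828]
[295  97  59  19 503] top 0.0203 c 0.7092 -0.0005 r 0.0640 [ 0.6927 -0.0628] [0.7296 0.0624]
[384 101  17  16  45] top 0.0081 c 0.7095 -0.1484 r 0.0232 [ 0.6913 -0.1685] [ 0.7263 -0.1324]
[ 259  133  200   62 8490] top 0.0228 c 0.5786 -0.0745 r 0.1862 [ 0.5204 -0.2774] [0.6397 0.1347]
[163 157  14  40 163] top 0.0075 c 0.5513 0.3337 r 0.0435 [0.5094 0.3211] [0.5925 0.3495]
[128 175  20  97 867] top 0.0204 c 0.3855 0.3902 r 0.0360 [0.3504 0.3791] [0.5505 0.3977]
[206 186  32  32 337] top 0.0186 c 0.4961 0.2169 r 0.0330 [0.4633 0.1847] [0.5277 0.2484]
[155 196  13  30 127] top 0.0071 c 0.4772 0.3478 r 0.0313 [0.4485 0.331 ] [0.5058 0.3565]
[300 213  28  29 
[... 1481 characters left out ...]
 -0.2983 r 0.0217 [ 0.7342 -0.2999] [ 0.7769 -0.2836]
[207 191  17  13 151] top 0.0160 c 0.3894 0.2451 r 0.0217 [0.369  0.2246] [0.4096 0.2652]
[241 197  27  20 281] top 0.0169 c 0.4113 0.1377 r 0.0346 [0.3778 0.1056] [0.4418 0.1691]
[273 202  15  16  74] top 0.0105 c 0.4381 0.0772 r 0.0283 [0.4099 0.0711] [0.4663 0.0829]
[288 209  24  17 212] top 0.0076 c 0.4411 0.0227 r 0.0310 [ 0.4122 -0.0068] [0.4697 0.0505]
[317 218   9  12  71] top 0.0203 c 0.4415 -0.0390 r 0.0153 [ 0.4261 -0.0436] [ 0.4556 -0.0336]
[333 227  20  17 231] top 0.0189 c 0.4350 -0.0992 r 0.0206 [ 0.4146 -0.1207] [ 0.4533 -0.0791]
[371 261  17  15 140] top 0.0108 c 0.3905 -0.2068 r 0.0183 [ 0.3725 -0.2241] [ 0.408  -0.1897]
```

```bash
cat >> h.py <<'E'
def tool(target):   # world target xyz -> tool-axis shift in units of 50 mm, and remaining turn to R*=[x=+y,y=+x,z=-z]
    from scipy.spatial.transform import Rotation as Ro
    s=get_state(); R=s['ee_rot']; G=np.array([[0,1,0],[1,0,0],[0,0,-1.]])
    return R.T@(np.array(target)-s['eef_pos'])/.05, Ro.from_matrix(R.T@G).as_rotvec()/(np.pi/2)
E
python3 - <<'E'
from h import *
np.set_printoptions(precision=4,suppress=True)
guess={"top":[(322,165),(358,162),(395,159)],"scene":[(331,189),(358,196),(388,205)]}
for n in guess:
    p=np.load(n+"0.npz")['p']; m=(p.max(-1)<75).astype(np.uint8)
    k,l,st,c=cv2.connectedComponentsWithStats(m)
    for u,v in guess[n]:
        i=l[v,u]; cs,_=cv2.findContours((l==i).astype(np.uint8),0,1)
        w=ray(n,cs[0][:,0,:],.015).astype(np.float32); print(n,st[i],ray(n,c[i],.015),cv2.minEnclosingCircle(w),cv2.fitEllipse(w*1000))
# start move: combined 7-row plan to above inner ring
from scipy.spatial.transform import Rotation as Ro
s=get_state(); R=s['ee_rot']; d,t=tool([.39,.2455,.10]); print(d,t)
D=np.array([.411,.138,.12])-s['eef_pos']
for i in range(10):
    print((R.T@(D/10)/.05).round(3)); R=R@Ro.from_rotvec(t*np.pi/2*min(1,1/8 if i<8 else 0)).as_matrix()
E
```

```text
top [308 153  29  28 646] [[0.5717 0.0051]] ((0.5721954107284546, 0.004938528407365084), 0.03129883110523224) ((571.8935546875, 5.064897537231445), (60.26564025878906, 60.776912689208984), 137.54330444335938)
top [344 149  29  28 643] [[ 0.5796 -0.0723]] ((0.5798212885856628, -0.07271198183298111), 0.03148244321346283) ((579.8004150390625, -72.26870727539062), (60.01234817504883, 60.93525695800781), 141.00894165039062)
top [380 148  29  26 561] [[ 0.5841 -0.1489]] ((0.586357831954956, -0.14934909343719482), 0.030797716230154037) ((584.2769775390625, -148.87753295898438), (52.45466232299805, 61.634620666503906), 159.9518280029297)
scene [319 182  24  14 271] [[0.5696 0.0041]] ((0.5700998306274414, 0.004476749338209629), 0.03150329738855362) ((570.163330078125, 4.410966396331787), (57.7607536315918, 61.694541931152344), 22.433475494384766)
scene [347 189  24  16 298] [[ 0.5776 -0.0732]] ((0.5781863927841187, -0.07297167927026749), 0.031633161008358) ((578.3160400390625, -72.86479187011719), (59.9176139831543, 61.167816162109375), 2.632103681564331)
scene [375 197  26  17 325] [[ 0.5849 -0.1507]] ((0.5855020880699158, -0.15023952722549438), 0.03215363249182701) ((585.5784301757812, -150.28001403808594), (60.31918716430664, 61.706016540527344), 0.6659365892410278)
[-6.125  -5.5988  2.6214] [-0.0009  0.0008  0.8207]
[-0.713 -0.755  0.222]
[-0.825 -0.631  0.222]
[-0.915 -0.49   0.222]
[-0.982 -0.337  0.222]
[-1.023 -0.175  0.222]
[-1.038 -0.009  0.221]
[-1.026  0.158  0.221]
[-0.988  0.32   0.221]
[-0.924  0.475  0.221]
[-0.924  0.475  0.221]
```

Pads: p1 (.571, .005), p2 (.579, -.0725), p3 (.586, -.150). I'm moving to above the outer ring.

Emit:
send_rows --rotation '[[0, 0, 0.103], [0, 0, 0.103], [0, 0, 0.103], [0, 0, 0.103], [0, 0, 0.103]]' --delta_pos '[[-0.71, -0.75, 0.22], [-0.82, -0.63, 0.22], [-0.91, -0.49, 0.22], [-0.98, -0.34, 0.22], [-1, -0.17, 0.22]]' --claw '[-1, -1, -1, -1, -1]' --newtons 40

```text
time: 0.72
eef_pos: [0.2916, 0.3693, 0.1759]
ee_rot: [[-0.457, 0.889, 0.0], [0.889, 0.457, -0.0], [-0.0, 0.0, -1.0]]
ft_force: [0.3, 0.7, 0.4]
grip_width: 0.0851
grasp_force: 0.0
```

Emit:
send_rows --rotation '[[0, 0, 0.103], [0, 0, 0.103], [0, 0, 0.1], [0, 0, 0], [0, 0, 0]]' --delta_pos '[[-1, -0.01, 0.22], [-1, 0.16, 0.22], [-0.98, 0.32, 0.22], [-0.92, 0.47, 0.22], [-0.92, 0.47, 0.22]]' --claw '[-1, -1, -1, -1, -1]'

```text
time: 1.35
eef_pos: [0.408, 0.1423, 0.1208]
ee_rot: [[0.0, 1.0, 0.0], [1.0, -0.0, 0.0], [0.0, 0.0, -1.0]]
ft_force: [0.5, 0.2, 0.4]
grip_width: 0.0857
grasp_force: 0.0
```

```bash
cat > t.py <<'E'
from h import *
import sys
np.set_printoptions(precision=4,suppress=True)
d,t=tool([float(a) for a in sys.argv[1:4]]); s=get_state()
print("need",d,"turn",t,"at",s['eef_pos'],"t %.2f w %.4f gf %.1f"%(s['time'],s['grip_width'],s['grasp_force']),"F",s['ft_force'],"qv",abs(s['qvel']).max().round(3),"q",s['joint_pos'])
E
python3 t.py .411 .138 .03
```

```text
need [-0.0861  0.0591  1.816 ] turn [ 0.0001 -0.0002 -0.0001] at [0.408  0.1423 0.1208] t 1.35 w 0.0857 gf 0.0 F [0.5457 0.1504 0.3731] qv 1.065 q [-0.4524  0.6679  0.0162  2.2379 -0.0438  0.2358 -0.3971]
```

Emit:
send_rows --rotation '[[0, 0, 0], [0, 0, 0], [0, 0, 0], [0, 0, 0], [0, 0, 0]]' --delta_pos '[[0, 0, 0], [0, 0, 0.9], [0, 0, 0.8], [0, 0, 0.5], [0, 0, 0]]' --claw '[-1, -1, -1, -1, -1]'

```text
time: 1.98
eef_pos: [0.4173, 0.1484, 0.0196]
ee_rot: [[-0.002, 1.0, -0.021], [1.0, 0.002, -0.006], [-0.006, -0.021, -1.0]]
ft_force: [0.9, -1.5, 0.5]
grip_width: 0.0856
grasp_force: 0.0
```

```bash
python3 t.py .411 .138 .0
```

```text
need [-0.2049 -0.1183  0.3958] turn [-0.0132  0.0041  0.0011] at [0.4173 0.1484 0.0196] t 1.98 w 0.0856 gf 0.0 F [ 0.9334 -1.4906  0.5117] qv 0.07 q [-0.435   0.898  -0.0137  2.2226  0.1754  0.0432 -0.6172]
```

Joint 6 is at its limit, so the straight-down pose isn't fully reached here. I'll nudge towards the target and see how the arm responds.

Emit:
send_rows --rotation '[[-0.013, 0.004, 0], [0, 0, 0], [0, 0, 0], [0, 0, 0], [0, 0, 0]]' --delta_pos '[[-0.1, -0.06, 0], [-0.1, -0.06, 0], [0, 0, 0], [0, 0, 0], [0, 0, 0]]' --claw '[-1, -1, -1, -1, -1]'

```text
time: 2.6
eef_pos: [0.4164, 0.1406, 0.0243]
ee_rot: [[0.0, 1.0, -0.016], [1.0, -0.0, -0.006], [-0.006, -0.016, -1.0]]
ft_force: [-0.3, 0.5, 0.2]
grip_width: 0.0854
grasp_force: 0.0
```

```bash
python3 t.py .411 .138 .0
```

```text
need [-0.0496 -0.1005  0.4887] turn [-0.0101  0.004  -0.0001] at [0.4164 0.1406 0.0243] t 2.60 w 0.0854 gf 0.0 F [-0.3403  0.4865  0.2063] qv 0.011 q [-0.4101  0.8864 -0.0322  2.2365  0.5909  0.0433 -1.0215]
```

Emit:
send_rows --rotation '[[0.02, -0.004, 0], [0, 0, 0], [0, 0, 0], [0, 0, 0], [0, 0, 0]]' --delta_pos '[[-0.02, -0.05, 0], [-0.02, -0.05, 0], [0, 0, 0.15], [0, 0, 0], [0, 0, 0]]' --claw '[-1, -1, -1, -1, -1]'

```text
time: 3.22
eef_pos: [0.4107, 0.1382, 0.0166]
ee_rot: [[-0.0, 0.999, -0.048], [1.0, -0.0, -0.013], [-0.013, -0.048, -0.999]]
ft_force: [-0.1, 0.4, -0.5]
grip_width: 0.0852
grasp_force: 0.0
```

```bash
python3 t.py .411 .138 .0
```

```text
need [0.0013 0.0221 0.3313] turn [-0.0306  0.0085 -0.0001] at [0.4107 0.1382 0.0166] t 3.23 w 0.0852 gf 0.0 F [-0.0596  0.3995 -0.4819] qv 0.006 q [-0.3834  0.9039 -0.0677  2.2219  0.6016  0.0803 -1.0279]
```

Emit:
send_rows --rotation '[[0, 0, 0], [0, 0, 0], [0, 0, 0], [0, 0, 0], [0, 0, 0]]' --delta_pos '[[0, 0.01, 0.15], [0, 0, 0.15], [0, 0, 0], [0, 0, 0], [0, 0, 0]]' --claw '[-1, -1, -1, 1, 1]' --newtons 40

```text
time: 3.85
eef_pos: [0.4112, 0.1382, 0.0027]
ee_rot: [[0.0, 0.999, -0.048], [1.0, -0.001, -0.013], [-0.013, -0.048, -0.999]]
ft_force: [0.3, 0.1, 4.4]
grip_width: 0.0636
grasp_force: 42.8
```

Emit:
send_rows --rotation '[[0, 0, 0], [0, 0, 0], [0, 0, 0], [0, 0, 0], [0, 0, 0]]' --delta_pos '[[0, 0, 0], [0, 0, 0], [0, 0, 0], [0, 0, -0.2], [0, 0, -0.2]]' --claw '[1, 1, 1, 1, 1]'

```text
time: 4.47
eef_pos: [0.4122, 0.1383, 0.0228]
ee_rot: [[0.0, 0.999, -0.048], [1.0, -0.001, -0.013], [-0.013, -0.048, -0.999]]
ft_force: [0.9, 0.0, -1.8]
grip_width: 0.0636
grasp_force: 44.8
```

```bash
python3 t.py .571 .005 .1; python3 - <<'E'
from h import *
p,d=camera("scene"); cv2.imwrite("pics/g1.png",cv2.resize(p[150:290,170:380,::-1],(630,420)))
E
```

```text
need [-2.6855  3.1004 -1.6602] turn [-0.0307  0.0084 -0.0004] at [0.4122 0.1383 0.0228] t 4.47 w 0.0636 gf 44.8 F [ 0.9356  0.0325 -1.7631] qv 0.265 q [-0.3635  0.89   -0.0979  2.2163  0.6641  0.1104 -1.0906]
```

View pics/g1.png

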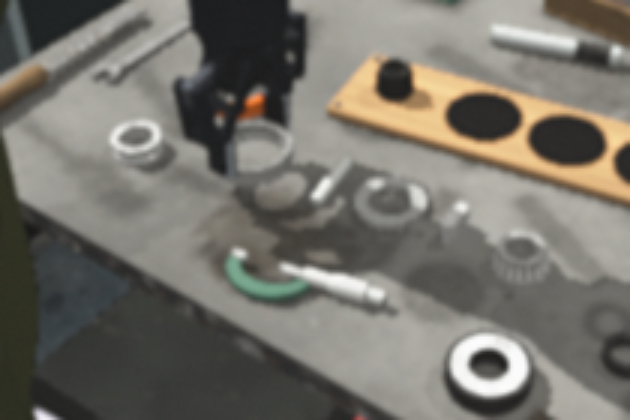

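The ring is held (view: ring between the fingers at about (262,147), clear of the bench). Carrying it to pad_1 while straightening the tool.

Emit:
send_rows --rotation '[[0, 0, 0], [-0.01, 0.002, 0], [-0.01, 0.003, 0], [-0.01, 0.003, 0], [0, 0, 0]]' --delta_pos '[[-0.1, 0.1, -0.95], [-0.6, 0.7, -0.6], [-0.8, 0.9, 0], [-0.8, 0.9, 0], [-0.4, 0.5, 0]]' --claw '[1, 1, 1, 1, 1]'

```text
time: 5.15
eef_pos: [0.5723, -0.0004, 0.0967]
ee_rot: [[0.006, 1.0, -0.0], [1.0, -0.006, -0.003], [-0.003, -0.0, -1.0]]
ft_force: [-0.4, 0.4, -0.8]
grip_width: 0.0638
grasp_force: 45.7
```

Emit:
send_rows --rotation '[[0, 0, 0], [0, 0, 0], [0, 0, 0], [0, 0, 0], [0, 0, 0]]' --delta_pos '[[0, 0, 0], [0, 0, 0], [0, 0, 0], [0, 0, 0], [0, 0, 0]]' --claw '[1, 1, 1, 1, 1]'

```text
time: 5.78
eef_pos: [0.5705, 0.0047, 0.0964]
ee_rot: [[-0.0, 1.0, -0.002], [1.0, 0.0, -0.001], [-0.001, -0.002, -1.0]]
ft_force: [-0.1, -0.2, -0.3]
grip_width: 0.0637
grasp_force: 45.7
```

```bash
python3 t.py .571 .005 .018; python3 - <<'E'
from h import *
d=camera("scene")[1]; W=cloud("scene",d).reshape(-1,3)
Q=W[(abs(W[:,0]-.571)<.05)&(abs(W[:,1]-.005)<.05)&(W[:,2]>.05)&(W[:,2]<.11)]
if len(Q): print(len(Q),Q.min(0),Q.max(0))
E
```

```text
need [0.0062 0.0131 1.5687] turn [-0.001   0.0004  0.0003] at [0.5705 0.0047 0.0964] t 5.78 w 0.0637 gf 45.7 F [-0.0639 -0.18   -0.3457] qv 0.004 q [ 0.1675  0.842  -0.445   1.8317  0.599   0.6069 -0.6511]
228 [ 0.5283955  -0.02904772  0.09147092] [0.61132879 0.03090884 0.10998516]
```

Emit:
send_rows --rotation '[[0, 0, 0], [0, 0, 0], [0, 0, 0], [0, 0, 0], [0, 0, 0]]' --delta_pos '[[0, 0.01, 0.7], [0, 0, 0.6], [0, 0, 0.15], [0, 0, 0.07], [0, 0, 0]]' --claw '[1, 1, 1, 1, 1]'

```text
time: 6.45
eef_pos: [0.5718, 0.0044, 0.0211]
ee_rot: [[0.001, 1.0, 0.0], [1.0, -0.001, -0.0], [-0.0, 0.0, -1.0]]
ft_force: [0.2, -0.7, -1.3]
grip_width: 0.0638
grasp_force: 45.7
```

Emit:
send_rows --rotation '[[0, 0, 0], [0, 0, 0], [0, 0, 0], [0, 0, 0], [0, 0, 0]]' --delta_pos '[[0, 0, 0.03], [0, 0, 0], [0, 0, 0], [0, 0, 0], [0, 0, 0]]' --claw '[1, 1, -1, -1, -1]'

```text
time: 7.08
eef_pos: [0.5713, 0.0042, 0.019]
ee_rot: [[0.001, 1.0, -0.001], [1.0, -0.001, -0.001], [-0.001, -0.001, -1.0]]
ft_force: [0.6, -0.1, -0.2]
grip_width: 0.0854
grasp_force: 0.0
```

Emit:
send_rows --rotation '[[0, 0, 0], [0, 0, 0], [0, 0, 0], [0, 0, 0], [0, 0, 0]]' --delta_pos '[[0, 0, -0.4], [0, 0, -0.8], [0.4, -0.6, -0.4], [0.4, -0.9, 0], [0.1, -0.9, 0]]' --claw '[-1, -1, -1, -1, -1]'

```text
time: 7.7
eef_pos: [0.4505, 0.0511, 0.0996]
ee_rot: [[-0.001, 1.0, 0.0], [1.0, 0.001, 0.002], [0.002, 0.0, -1.0]]
ft_force: [0.1, -0.5, 0.0]
grip_width: 0.0855
grasp_force: 0.0
```

```bash
python3 t.py .442 .023 .03; cat > m.py <<'E'
from h import *
import sys
a=[float(v) for v in sys.argv[1:]]  # x y zmin zmax r : circle of points in this height band, both cameras
for n in("top","scene"):
    W=cloud(n,camera(n)[1]).reshape(-1,3)
    Q=W[(np.hypot(W[:,0]-a[0],W[:,1]-a[1])<a[4])&(W[:,2]>a[2])&(W[:,2]<a[3])]
    if len(Q)>4:
        T=Q[:,:2].astype(np.float32); (x,y),r=cv2.minEnclosingCircle(T)
        print(n,len(Q),"c %.4f %.4f r %.4f"%(x,y,r),"ztop %.4f"%np.percentile(Q[:,2],95),"bbox",T.min(0),T.max(0))
E
python3 m.py .571 .005 .026 .04 .05
```

```text
need [-0.5649 -0.1713  1.3906] turn [ 0.0002 -0.0012  0.0005] at [0.4505 0.0511 0.0996] t 7.70 w 0.0855 gf 0.0 F [ 0.0645 -0.458   0.0481] qv 1.048 q [-0.0196  0.7334 -0.3103  2.1806  0.6948  0.3221 -0.9214]
scene 155 c 0.5703 0.0035 r 0.0338 ztop 0.0324 bbox [ 0.5365829  -0.02932288] [0.6039691  0.03702606]
```

Emit:
send_rows --rotation '[[0, 0, 0], [0, 0, 0], [0, 0, 0], [0, 0, 0], [0, 0, 0]]' --delta_pos '[[-0.5, 0, 0], [-0.08, -0.1, 0.4], [0, 0, 0.5], [0, 0, 0.4], [0, 0, 0]]' --claw '[-1, -1, -1, -1, -1]'

```text
time: 8.43
eef_pos: [0.4462, 0.0203, 0.033]
ee_rot: [[-0.0, 1.0, -0.003], [1.0, 0.0, -0.002], [-0.002, -0.003, -1.0]]
ft_force: [0.3, -0.1, 0.2]
grip_width: 0.0855
grasp_force: 0.0
```

```bash
python3 t.py .442 .023 .0
```

```text
need [ 0.0554 -0.0815  0.661 ] turn [-0.0017  0.0011  0.0002] at [0.4462 0.0203 0.033 ] t 8.43 w 0.0855 gf 0.0 F [ 0.2516 -0.1162  0.206 ] qv 0.04 q [-0.1034  0.8661 -0.0749  2.2275  0.8401  0.0783 -0.9904]
```

Emit:
send_rows --rotation '[[0.012, 0, 0], [0, 0, 0], [0, 0, 0], [0, 0, 0], [0, 0, 0]]' --delta_pos '[[0.05, -0.08, 0.1], [0, 0, 0.2], [0, 0, 0.2], [0, 0, 0], [0, 0, 0]]' --claw '[-1, -1, -1, -1, -1]'

```text
time: 9.05
eef_pos: [0.4429, 0.0228, 0.0101]
ee_rot: [[0.001, 1.0, -0.021], [1.0, -0.001, -0.0], [-0.0, -0.021, -1.0]]
ft_force: [0.3, 0.2, -0.0]
grip_width: 0.0852
grasp_force: 0.0
```

```bash
python3 t.py .442 .023 .0
```

```text
need [ 0.0041 -0.0139  0.203 ] turn [-0.0132  0.0001 -0.0006] at [0.4429 0.0228 0.0101] t 9.05 w 0.0852 gf 0.0 F [ 0.3395  0.2335 -0.0197] qv 0.011 q [-0.1215  0.9179 -0.0511  2.2213  1.0124  0.0444 -1.1663]
```

Emit:
send_rows --rotation '[[0.01, 0, 0], [0, 0, 0], [0, 0, 0], [0, 0, 0], [0, 0, 0]]' --delta_pos '[[0, -0.01, 0.1], [0, 0, 0.12], [0, 0, 0], [0, 0, 0], [0, 0, 0]]' --claw '[-1, -1, -1, -0.55, -0.55]'

```text
time: 9.68
eef_pos: [0.4416, 0.0228, -0.0012]
ee_rot: [[0.0, 0.999, -0.037], [1.0, -0.0, -0.001], [-0.001, -0.037, -0.999]]
ft_force: [0.6, 0.9, 0.3]
grip_width: 0.0662
grasp_force: 0.0
```

```bash
python3 t.py .442 .023 .0
```

```text
need [ 0.0036  0.0064 -0.0249] turn [-0.0237  0.0005 -0.0002] at [ 0.4416  0.0228 -0.0012] t 9.68 w 0.0662 gf 0.0 F [0.6487 0.9209 0.2696] qv 0.003 q [-0.1106  0.9431 -0.0673  2.2078  1.0474  0.0573 -1.199 ]
```

Emit:
send_rows --rotation '[[0, 0, 0], [0, 0, 0], [0, 0, 0], [0, 0, 0], [0, 0, 0]]' --delta_pos '[[0, 0, 0.035], [0, 0, 0], [0, 0, 0], [0, 0, 0], [0, 0, 0]]' --claw '[-0.55, -0.55, 1, 1, 1]'

```text
time: 10.3
eef_pos: [0.4417, 0.0228, -0.0026]
ee_rot: [[0.001, 0.999, -0.037], [1.0, -0.001, -0.001], [-0.001, -0.037, -0.999]]
ft_force: [-1.0, 0.3, 6.4]
grip_width: 0.0568
grasp_force: 41.2
```

Emit:
send_rows --rotation '[[0, 0, 0], [0, 0, 0], [0, 0, 0], [0, 0, 0], [0, 0, 0]]' --delta_pos '[[0, 0, 0], [0, 0, -0.2], [0, 0, -0.4], [0, 0, -0.6], [0, 0, -0.6]]' --claw '[1, 1, 1, 1, 1]'

```text
time: 10.92
eef_pos: [0.4445, 0.0225, 0.0876]
ee_rot: [[0.001, 0.999, -0.038], [1.0, -0.001, -0.001], [-0.001, -0.038, -0.999]]
ft_force: [0.7, -0.1, -1.5]
grip_width: 0.0569
grasp_force: 42.9
```

```bash
python3 t.py .571 .004 .1
```

```text
need [-0.3689  2.5182 -0.3443] turn [-0.0244  0.0005 -0.0005] at [0.4445 0.0225 0.0876] t 10.93 w 0.0569 gf 42.9 F [ 0.6827 -0.1122 -1.5157] qv 0.777 q [ 0.1392  0.7829 -0.4693  2.1683  0.8592  0.4246 -1.0322]
```

Emit:
send_rows --rotation '[[0, 0, 0], [-0.012, 0, 0], [-0.012, 0, 0], [0, 0, 0], [0, 0, 0]]' --delta_pos '[[-0.1, 0.6, 0], [-0.1, 0.7, 0], [-0.1, 0.7, 0], [-0.07, 0.5, 0], [0, 0, 0]]' --claw '[1, 1, 1, 1, 1]'

```text
time: 11.55
eef_pos: [0.5712, 0.0036, 0.0834]
ee_rot: [[0.003, 1.0, 0.002], [1.0, -0.003, -0.0], [-0.0, 0.002, -1.0]]
ft_force: [0.4, 0.1, -0.4]
grip_width: 0.0565
grasp_force: 42.9
```

Emit:
send_rows --rotation '[[0, 0, 0], [0, 0, 0], [0, 0, 0], [0, 0, 0], [0, 0, 0]]' --delta_pos '[[0, 0, 0], [0, 0, 0.2], [0, 0, 0.2], [0, 0, 0], [0, 0, 0]]' --claw '[1, 1, 1, 1, 1]'

```text
time: 12.18
eef_pos: [0.5698, 0.0044, 0.0636]
ee_rot: [[0.0, 1.0, 0.0], [1.0, -0.0, -0.001], [-0.001, 0.0, -1.0]]
ft_force: [0.2, -0.1, 0.3]
grip_width: 0.0566
grasp_force: 42.9
```

```bash
python3 t.py .571 .004 .03; python3 - <<'E'
from h import *
p,d=camera("scene"); cv2.imwrite("pics/g2.png",cv2.resize(p[130:250,260:440,::-1],(720,480)))
E
```

```text
need [-0.0074  0.0243  0.6726] turn [ 0.0001  0.0004 -0.0001] at [0.5698 0.0044 0.0636] t 12.18 w 0.0566 gf 42.9 F [ 0.1633 -0.121   0.3118] qv 0.007 q [ 0.2202  0.9151 -0.5411  1.8444  0.7921  0.6118 -0.8238]
```

View pics/g2.png

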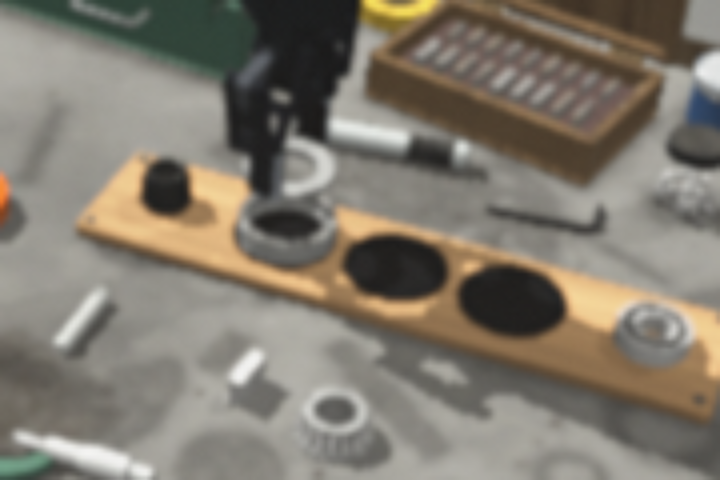

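The thrust ring (302,165) hangs near level above the outer ring (287,228). Lowering and releasing it.

Emit:
send_rows --rotation '[[0, 0, 0], [0, 0, 0], [0, 0, 0], [0, 0, 0], [0, 0, 0]]' --delta_pos '[[-0.01, 0.02, 0.3], [0, 0, 0.22], [0, 0, 0.1], [0, 0, 0.03], [0, 0, 0]]' --claw '[1, 1, 1, 1, 1]'

```text
time: 12.85
eef_pos: [0.571, 0.0039, 0.0313]
ee_rot: [[0.0, 1.0, 0.001], [1.0, -0.0, -0.001], [-0.001, 0.001, -1.0]]
ft_force: [1.1, 0.1, -0.4]
grip_width: 0.0568
grasp_force: 42.9
```

Emit:
send_rows --rotation '[[0, 0, 0], [0, 0, 0], [0, 0, 0], [0, 0, 0], [0, 0, 0]]' --delta_pos '[[0, 0, 0.02], [0, 0, 0], [0, 0, 0], [0, 0, 0], [0, 0, 0]]' --claw '[1, 1, -1, -1, -1]'

```text
time: 13.48
eef_pos: [0.571, 0.0037, 0.0303]
ee_rot: [[0.001, 1.0, 0.001], [1.0, -0.001, -0.001], [-0.001, 0.001, -1.0]]
ft_force: [0.3, -0.4, 0.2]
grip_width: 0.0857
grasp_force: 0.0
```

Emit:
send_rows --rotation '[[0, 0, 0], [0, 0, 0], [0, 0, 0], [0, 0, 0], [0, 0, 0]]' --delta_pos '[[0, 0, -0.4], [0, 0, -0.8], [-0.5, -0.8, -0.1], [-0.8, -0.9, 0], [-0.7, -0.7, 0]]' --claw '[-1, -1, -1, -1, -1]'

```text
time: 14.1
eef_pos: [0.4494, -0.0976, 0.0967]
ee_rot: [[0.0, 1.0, 0.001], [1.0, -0.0, -0.002], [-0.002, 0.001, -1.0]]
ft_force: [-0.5, -1.4, -0.7]
grip_width: 0.0853
grasp_force: 0.0
```

```bash
python3 t.py .4356 -.0988 .03; python3 m.py .571 .004 .035 .05 .045
```

```text
need [-0.0225 -0.2774  1.3332] turn [ 0.0008  0.0012 -0.0002] at [ 0.4494 -0.0976  0.0967] t 14.10 w 0.0853 gf 0.0 F [-0.5055 -1.4352 -0.74  ] qv 0.641 q [ 0.4149  0.7674 -0.4898  2.159   0.9059  0.4303 -0.8103]
top 406 c 0.5717 0.0035 r 0.0306 ztop 0.0411 bbox [ 0.54130363 -0.02618791] [0.6014315  0.03227384]
scene 90 c 0.5690 0.0079 r 0.0299 ztop 0.0394 bbox [ 0.5392151  -0.00651364] [0.5975818  0.03207898]
```

Emit:
send_rows --rotation '[[0, 0, 0], [0.01, 0, 0], [0, 0, 0], [0, 0, 0], [0, 0, 0]]' --delta_pos '[[0, -0.15, 0.2], [0, 0, 0.5], [0, 0, 0.5], [0, 0, 0.3], [0, 0, 0]]' --claw '[-1, -1, -1, -1, -1]'

```text
time: 14.82
eef_pos: [0.4436, -0.0955, 0.0203]
ee_rot: [[-0.001, 1.0, -0.015], [1.0, 0.001, -0.001], [-0.001, -0.015, -1.0]]
ft_force: [-0.5, -0.5, -0.1]
grip_width: 0.0854
grasp_force: 0.0
```

```bash
python3 t.py .4356 -.0988 .0
```

```text
need [-0.0652 -0.1544  0.4081] turn [-0.0094  0.0007  0.0007] at [ 0.4436 -0.0955  0.0203] t 14.82 w 0.0854 gf 0.0 F [-0.5231 -0.5223 -0.1106] qv 0.028 q [ 0.2461  0.8996 -0.2234  2.1918  1.1634  0.1929 -1.0523]
```

Emit:
send_rows --rotation '[[0, 0, 0], [0, 0, 0], [0, 0, 0], [0, 0, 0], [0, 0, 0]]' --delta_pos '[[-0.06, -0.15, 0.1], [0, 0, 0.15], [0, 0, 0.1], [0, 0, 0.02], [0, 0, 0]]' --claw '[-1, -0.25, -0.25, -0.25, -0.25]'

```text
time: 15.45
eef_pos: [0.4363, -0.099, 0.0027]
ee_rot: [[0.0, 1.0, -0.013], [1.0, -0.0, -0.001], [-0.001, -0.013, -1.0]]
ft_force: [0.4, 0.1, -0.3]
grip_width: 0.0538
grasp_force: 0.0
```

```bash
python3 t.py .4356 -.0988 -.001
```

```text
need [ 0.005  -0.0127  0.074 ] turn [-0.008   0.0004 -0.0002] at [ 0.4363 -0.099   0.0027] t 15.45 w 0.0538 gf 0.0 F [ 0.3731  0.1167 -0.3182] qv 0.011 q [ 0.161   0.934  -0.0679  2.2176  1.5093  0.0568 -1.3897]
```

Emit:
send_rows --rotation '[[0, 0, 0], [0, 0, 0], [0, 0, 0], [0, 0, 0], [0, 0, 0]]' --delta_pos '[[0, -0.01, 0.05], [0, 0, 0.03], [0, 0, 0], [0, 0, 0], [0, 0, 0]]' --claw '[-0.25, -0.25, -0.25, 1, 1]'

```text
time: 16.08
eef_pos: [0.436, -0.0992, -0.0014]
ee_rot: [[0.0, 1.0, -0.012], [1.0, -0.0, -0.001], [-0.001, -0.012, -1.0]]
ft_force: [0.8, -0.4, 6.0]
grip_width: 0.0432
grasp_force: 39.3
```

Emit:
send_rows --rotation '[[0, 0, 0], [0, 0, 0], [0, 0, 0], [0, 0, 0], [0, 0, 0]]' --delta_pos '[[0, 0, 0], [0, 0, -0.1], [0, 0, -0.2], [0, 0, -0.2], [0, 0, 0]]' --claw '[1, 1, 1, 1, 1]'

```text
time: 16.7
eef_pos: [0.4351, -0.0992, 0.0233]
ee_rot: [[0.001, 1.0, -0.014], [1.0, -0.001, -0.0], [-0.0, -0.014, -1.0]]
ft_force: [-0.4, -0.3, -1.6]
grip_width: 0.0428
grasp_force: 40.1
```

```bash
python3 t.py .586 -.150 .1;python3 - <<'E'
from h import *
p,d=camera("scene"); cv2.imwrite("pics/g3.png",cv2.resize(p[170:270,280:430,::-1],(720,480)))
E
```

```text
need [-1.0122  2.9975 -1.5761] turn [-0.009   0.0001 -0.0007] at [ 0.4351 -0.0992  0.0233] t 16.70 w 0.0428 gf 40.1 F [-0.3529 -0.2987 -1.554 ] qv 0.028 q [ 0.2308  0.8897 -0.1802  2.2154  1.1804  0.153  -1.0628]
```

View pics/g3.png

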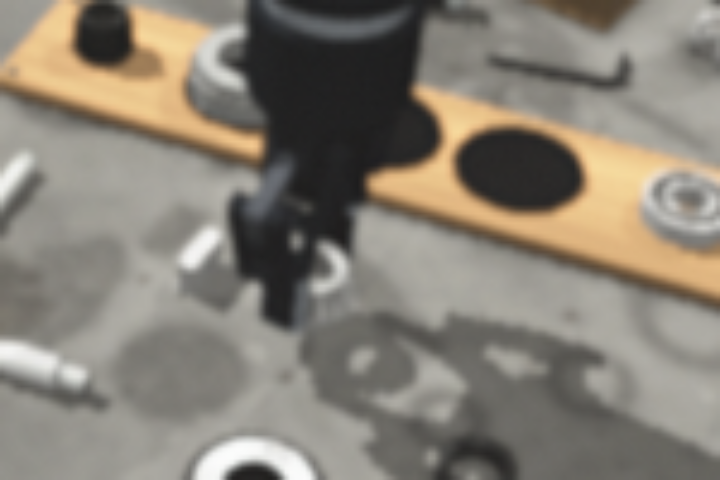

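The cone (320,270) is lifted and upright. Carrying it to pad_3.

Emit:
send_rows --rotation '[[0, 0, 0], [0, 0, 0], [-0.009, 0, 0], [0, 0, 0], [0, 0, 0]]' --delta_pos '[[0, 0.1, -0.6], [-0.2, 0.6, -0.6], [-0.3, 0.9, -0.2], [-0.3, 0.9, 0], [-0.2, 0.5, 0]]' --claw '[1, 1, 1, 1, 1]'

```text
time: 17.38
eef_pos: [0.5878, -0.1505, 0.0909]
ee_rot: [[0.002, 1.0, 0.0], [1.0, -0.002, -0.001], [-0.001, 0.0, -1.0]]
ft_force: [-0.5, -0.0, -1.9]
grip_width: 0.0428
grasp_force: 40.5
```

Emit:
send_rows --rotation '[[0, 0, 0], [0, 0, 0], [0, 0, 0], [0, 0, 0], [0, 0, 0]]' --delta_pos '[[0, 0, 0], [0, 0, 0.4], [0, 0, 0.4], [0, 0, 0], [0, 0, 0]]' --claw '[1, 1, 1, 1, 1]'

```text
time: 18.0
eef_pos: [0.5856, -0.1489, 0.0514]
ee_rot: [[-0.0, 1.0, -0.002], [1.0, 0.0, -0.0], [-0.0, -0.002, -1.0]]
ft_force: [0.5, -0.4, -1.7]
grip_width: 0.043
grasp_force: 40.6
```

```bash
python3 t.py .586 -.150 .0145; python3 m.py .586 -.150 .05 .08 .024
```

```text
need [-0.022   0.0095  0.7382] turn [-0.001   0.0003  0.    ] at [ 0.5856 -0.1489  0.0514] t 18.00 w 0.0430 gf 40.6 F [ 0.5073 -0.3753 -1.7498] qv 0.014 q [ 0.4963  0.9751 -0.5915  1.7371  0.8091  0.6927 -0.5437]
top 120 c 0.5862 -0.1390 r 0.0206 ztop 0.0730 bbox [ 0.5657271  -0.14355281] [ 0.6067257  -0.12608077]
scene 117 c 0.5859 -0.1501 r 0.0239 ztop 0.0746 bbox [ 0.56540346 -0.17186892] [ 0.6094766  -0.12773357]
```

Emit:
send_rows --rotation '[[0, 0, 0], [0, 0, 0], [0, 0, 0], [0, 0, 0], [0, 0, 0]]' --delta_pos '[[-0.02, 0.01, 0.3], [0, 0, 0.28], [0, 0, 0.1], [0, 0, 0.04], [0, 0, 0]]' --claw '[1, 1, 1, 1, 1]'

```text
time: 18.73
eef_pos: [0.5864, -0.1502, 0.0156]
ee_rot: [[0.0, 1.0, -0.001], [1.0, -0.0, -0.001], [-0.001, -0.001, -1.0]]
ft_force: [0.7, 0.1, -2.4]
grip_width: 0.0428
grasp_force: 40.6
```

Emit:
send_rows --rotation '[[0, 0, 0], [0, 0, 0], [0, 0, 0], [0, 0, 0], [0, 0, 0]]' --delta_pos '[[0, 0, 0.02], [0, 0, 0], [0, 0, 0], [0, 0, 0], [0, 0, 0]]' --claw '[1, 1, -1, -1, -1]'

```text
time: 19.35
eef_pos: [0.5864, -0.1503, 0.0148]
ee_rot: [[0.001, 1.0, -0.001], [1.0, -0.001, -0.001], [-0.001, -0.001, -1.0]]
ft_force: [-0.0, -0.5, 0.5]
grip_width: 0.0851
grasp_force: 0.0
```

Emit:
send_rows --rotation '[[0, 0, 0], [0, 0, 0], [0, 0, 0], [0, 0, 0], [0, 0, 0]]' --delta_pos '[[0, 0, -0.5], [0, 0, -0.8], [-0.3, -0.9, -0.3], [-0.5, -1, 0], [-0.3, -1, 0]]' --claw '[-1, -1, -1, -1, -1]'

```text
time: 19.98
eef_pos: [0.4399, -0.2066, 0.0952]
ee_rot: [[0.002, 1.0, -0.0], [1.0, -0.002, -0.002], [-0.002, -0.0, -1.0]]
ft_force: [0.7, -0.7, -0.6]
grip_width: 0.0852
grasp_force: 0.0
```

```bash
python3 t.py .392 -.206 .03; python3 m.py .586 -.150 .028 .045 .03;python3 m.py .392 -.206 .007 .02 .03
```

```text
need [ 0.0113 -0.9567  1.3042] turn [-0.0003  0.001  -0.0013] at [ 0.4399 -0.2066  0.0952] t 19.98 w 0.0852 gf 0.0 F [ 0.6538 -0.6531 -0.5789] qv 0.95 q [ 0.6867  0.8018 -0.5655  2.0809  0.8943  0.5187 -0.5557]
top 160 c 0.5850 -0.1491 r 0.0209 ztop 0.0355 bbox [ 0.56627953 -0.16920222] [ 0.6053622  -0.12985788]
scene 13 c 0.5845 -0.1370 r 0.0119 ztop 0.0342 bbox [ 0.5728666  -0.13979588] [ 0.59632456 -0.13195911]
top 134 c 0.3925 -0.2060 r 0.0181 ztop 0.0121 bbox [ 0.37639698 -0.22324044] [ 0.40941483 -0.18831167]
scene 102 c 0.3912 -0.2070 r 0.0184 ztop 0.0108 bbox [ 0.37361363 -0.2236571 ] [ 0.40805697 -0.1887368 ]
```

Emit:
send_rows --rotation '[[0, 0, 0], [0.012, 0.005, 0], [0, 0, 0], [0, 0, 0], [0, 0, 0]]' --delta_pos '[[0, -0.6, 0], [0, -0.2, 0.5], [0, 0, 0.5], [0, 0, 0.4], [0, 0, 0]]' --claw '[-1, -1, -0.4, -0.3, -0.3]'

```text
time: 20.8
eef_pos: [0.4018, -0.2038, 0.0239]
ee_rot: [[-0.002, 1.0, -0.02], [1.0, 0.002, 0.008], [0.008, -0.02, -1.0]]
ft_force: [0.0, 0.1, 0.3]
grip_width: 0.0553
grasp_force: 0.0
```

```bash
python3 t.py .392 -.2065 .0
```

```text
need [-0.0569 -0.186   0.4816] turn [-0.0128 -0.0048  0.0013] at [ 0.4018 -0.2038  0.0239] t 20.80 w 0.0553 gf 0.0 F [0.0398 0.0841 0.3439] qv 0.037 q [ 0.5595  0.8991 -0.313   2.1912  1.1965  0.2618 -0.827 ]
```

Emit:
send_rows --rotation '[[0, 0, 0], [0, 0, 0], [0, 0, 0], [0, 0, 0], [0, 0, 0]]' --delta_pos '[[-0.06, -0.18, 0], [0, 0, 0], [0, 0, 0.2], [0, 0, 0.2], [0, 0, 0]]' --claw '[-0.3, -0.3, -0.3, -0.3, -0.3]'

```text
time: 21.42
eef_pos: [0.3921, -0.2074, 0.005]
ee_rot: [[-0.001, 1.0, -0.019], [1.0, 0.001, 0.007], [0.007, -0.019, -1.0]]
ft_force: [0.7, -0.2, 0.1]
grip_width: 0.0557
grasp_force: 0.0
```

```bash
python3 t.py .392 -.2065 .001
```

```text
need [ 0.0173 -0.0001  0.0809] turn [-0.0121 -0.0044  0.0006] at [ 0.3921 -0.2074  0.005 ] t 21.43 w 0.0557 gf 0.0 F [ 0.7284 -0.2128  0.1324] qv 0.035 q [ 0.4843  0.9298 -0.1653  2.2179  1.4169  0.1346 -1.0323]
```

Emit:
send_rows --rotation '[[0, 0, 0], [0, 0, 0], [0, 0, 0], [0, 0, 0], [0, 0, 0]]' --delta_pos '[[0.02, 0, 0.07], [0, 0, 0], [0, 0, 0], [0, 0, 0], [0, 0, 0]]' --claw '[-0.3, -0.3, -0.3, 1, 1]'

```text
time: 22.05
eef_pos: [0.3911, -0.2068, 0.0021]
ee_rot: [[0.001, 1.0, -0.019], [1.0, -0.001, 0.007], [0.007, -0.019, -1.0]]
ft_force: [-0.5, -0.4, 5.5]
grip_width: 0.0335
grasp_force: 39.1
```

Emit:
send_rows --rotation '[[0, 0, 0], [0, 0, 0], [0, 0, 0], [0, 0, 0], [0, 0, 0]]' --delta_pos '[[0, 0, 0], [0, 0, -0.2], [0, 0, -0.5], [0, 0, -0.6], [0, 0, -0.6]]' --claw '[1, 1, 1, 1, 1]'

```text
time: 22.68
eef_pos: [0.3923, -0.2073, 0.0975]
ee_rot: [[0.001, 1.0, -0.021], [1.0, -0.001, 0.008], [0.008, -0.021, -1.0]]
ft_force: [-0.5, -0.4, -0.5]
grip_width: 0.0332
grasp_force: 40.0
```

```bash
python3 t.py .586 -.150 .08
```

```text
need [1.1467 3.8795 0.2784] turn [-0.0133 -0.005  -0.0005] at [ 0.3923 -0.2073  0.0975] t 22.68 w 0.0332 gf 40.0 F [-0.5276 -0.4053 -0.4952] qv 0.836 q [ 0.7056  0.7675 -0.5237  2.1812  0.9144  0.4521 -0.5599]
```

Emit:
send_rows --rotation '[[0, 0, 0], [-0.013, -0.005, 0], [0, 0, 0], [0, 0, 0], [0, 0, 0]]' --delta_pos '[[0.2, 0.7, 0], [0.3, 1, 0], [0.3, 1, 0], [0.25, 0.8, 0], [0.1, 0.35, 0]]' --claw '[1, 1, 1, 1, 1]'

```text
time: 23.3
eef_pos: [0.5875, -0.1481, 0.0952]
ee_rot: [[-0.001, 1.0, 0.002], [1.0, 0.001, 0.001], [0.001, 0.002, -1.0]]
ft_force: [-0.8, 0.4, 0.1]
grip_width: 0.0329
grasp_force: 40.0
```

Emit:
send_rows --rotation '[[0, 0, 0], [0, 0, 0], [0, 0, 0], [0, 0, 0], [0, 0, 0]]' --delta_pos '[[0, 0, 0], [0, 0, 0.35], [0, 0, 0.3], [0, 0, 0], [0, 0, 0]]' --claw '[1, 1, 1, 1, 1]'

```text
time: 23.92
eef_pos: [0.5851, -0.15, 0.0624]
ee_rot: [[0.001, 1.0, 0.0], [1.0, -0.001, -0.001], [-0.001, 0.0, -1.0]]
ft_force: [-0.3, 0.3, -0.0]
grip_width: 0.033
grasp_force: 40.0
```

```bash
python3 t.py .586 -.150 .036; python3 m.py .586 -.150 .028 .040 .026;python3 m.py .586 -.150 .056 .075 .026
```

```text
need [0.0004 0.0185 0.5283] turn [ 0.      0.0003 -0.0004] at [ 0.5851 -0.15    0.0624] t 23.93 w 0.0330 gf 40.0 F [-0.3244  0.3045 -0.0414] qv 0.009 q [ 0.4965  0.9553 -0.5869  1.7371  0.7809  0.6984 -0.52  ]
top 63 c 0.5862 -0.1472 r 0.0187 ztop 0.0356 bbox [ 0.5679415  -0.15110189] [ 0.60443497 -0.12953605]
scene 98 c 0.5828 -0.1503 r 0.0202 ztop 0.0343 bbox [ 0.56286305 -0.17022504] [ 0.6010991  -0.13234854]
top 72 c 0.5834 -0.1414 r 0.0203 ztop 0.0734 bbox [ 0.5632105  -0.14652883] [ 0.6035463  -0.13146278]
scene 65 c 0.5858 -0.1502 r 0.0258 ztop 0.0745 bbox [ 0.56139636 -0.16812915] [ 0.60937685 -0.13346039]
```

Emit:
send_rows --rotation '[[0, 0, 0], [0, 0, 0], [0, 0, 0], [0, 0, 0], [0, 0, 0]]' --delta_pos '[[0, 0, 0.2], [0, 0, 0.2], [0, 0, 0.09], [0, 0, 0.02], [0, 0, 0]]' --claw '[1, 1, 1, 1, 1]'

```text
time: 24.75
eef_pos: [0.5854, -0.1499, 0.037]
ee_rot: [[0.0, 1.0, 0.001], [1.0, -0.0, -0.001], [-0.001, 0.001, -1.0]]
ft_force: [0.6, 1.1, -1.0]
grip_width: 0.0329
grasp_force: 40.0
```

Emit:
send_rows --rotation '[[0, 0, 0], [0, 0, 0], [0, 0, 0], [0, 0, 0], [0, 0, 0]]' --delta_pos '[[0, 0, 0.015], [0, 0, 0], [0, 0, 0], [0, 0, 0], [0, 0, 0]]' --claw '[1, 1, -1, -1, -1]'

```text
time: 25.38
eef_pos: [0.5853, -0.15, 0.0363]
ee_rot: [[0.001, 1.0, 0.0], [1.0, -0.001, -0.001], [-0.001, 0.0, -1.0]]
ft_force: [0.2, 0.8, 0.3]
grip_width: 0.0844
grasp_force: 0.0
```

Emit:
send_rows --rotation '[[0, 0, 0], [0, 0, 0], [0, 0, 0], [0, 0, 0], [0, 0, 0]]' --delta_pos '[[0, 0, -0.4], [0, 0, -0.8], [0.6, -0.4, -0.1], [1, -0.6, 0], [1, -0.6, 0]]' --claw '[-1, -1, -1, -1, -1]'

```text
time: 26.0
eef_pos: [0.5054, -0.0185, 0.1027]
ee_rot: [[0.002, 1.0, 0.003], [1.0, -0.002, 0.0], [0.0, 0.003, -1.0]]
ft_force: [1.6, 0.7, -1.0]
grip_width: 0.0855
grasp_force: 0.0
```

Emit:
send_rows --rotation '[[0, 0, 0], [0, 0, 0], [0, 0, 0], [0, 0, 0], [0, 0, 0]]' --delta_pos '[[1, -0.6, 0], [1, -0.5, 0], [1, -0.4, 0], [1, -0.4, 0], [0.8, -0.2, 0]]' --claw '[-1, -1, -1, -1, -1]'

```text
time: 26.62
eef_pos: [0.3997, 0.2231, 0.1023]
ee_rot: [[-0.002, 1.0, 0.002], [1.0, 0.002, 0.001], [0.001, 0.002, -1.0]]
ft_force: [0.8, 1.2, -0.4]
grip_width: 0.0854
grasp_force: 0.0
```

```bash
python3 t.py .390 .2455 .03; python3 m.py .586 -.150 .038 .055 .03
```

```text
need [ 0.4468 -0.1959  1.446 ] turn [ 0.0013 -0.0006  0.0015] at [0.3997 0.2231 0.1023] t 26.62 w 0.0854 gf 0.0 F [ 0.7821  1.169  -0.3882] qv 0.648 q [-0.3447  0.744  -0.4269  2.1645  0.8187  0.3949 -1.4432]
top 149 c 0.5857 -0.1496 r 0.0185 ztop 0.0455 bbox [ 0.56738746 -0.16772728] [ 0.604011   -0.13195312]
scene 94 c 0.5834 -0.1489 r 0.0199 ztop 0.0440 bbox [ 0.563591   -0.16747235] [ 0.60295373 -0.13314499]
```

Spacer on the cone looks good (z 0.044, centre about (.585, -.149)). Next is the inner ring.

Emit:
send_rows --rotation '[[0, 0, 0], [0.01, -0.005, 0], [0, 0, 0], [0, 0, 0], [0, 0, 0]]' --delta_pos '[[0.4, -0.15, 0], [0, 0, 0.5], [0, 0, 0.5], [0, 0, 0.5], [0, 0, 0]]' --claw '[-1, -1, -1, -1, -1]'

```text
time: 27.35
eef_pos: [0.3922, 0.2391, 0.0256]
ee_rot: [[0.0, 1.0, -0.016], [1.0, -0.0, -0.01], [-0.01, -0.016, -1.0]]
ft_force: [-0.1, -0.7, 0.1]
grip_width: 0.0854
grasp_force: 0.0
```

```bash
python3 t.py .390 .2455 .0
```

```text
need [ 0.1342 -0.0366  0.512 ] turn [-0.01    0.0067 -0.0001] at [0.3922 0.2391 0.0256] t 27.35 w 0.0854 gf 0.0 F [-0.0707 -0.6685  0.1442] qv 0.04 q [-0.5168  0.8885 -0.2115  2.1711  0.9718  0.1971 -1.6173]
```

Emit:
send_rows --rotation '[[0, 0, 0], [0, 0, 0], [0, 0, 0], [0, 0, 0], [0, 0, 0]]' --delta_pos '[[0.13, -0.03, 0.1], [0, 0, 0.2], [0, 0, 0.17], [0, 0, 0], [0, 0, 0]]' --claw '[-1, -1, -1, -1, -1]'

```text
time: 27.98
eef_pos: [0.3906, 0.2461, 0.0027]
ee_rot: [[0.001, 1.0, -0.015], [1.0, -0.001, -0.008], [-0.008, -0.015, -1.0]]
ft_force: [-0.0, 1.0, -0.2]
grip_width: 0.0854
grasp_force: 0.0
```

Emit:
send_rows --rotation '[[0, 0, 0], [0, 0, 0], [0, 0, 0], [0, 0, 0], [0, 0, 0]]' --delta_pos '[[0, 0, 0], [0, 0, 0], [0, 0, 0], [0, 0, 0], [0, 0, 0]]' --claw '[-0.3, -0.3, 1, 1, 1]'

```text
time: 28.6
eef_pos: [0.3906, 0.246, 0.0029]
ee_rot: [[0.001, 1.0, -0.015], [1.0, -0.001, -0.008], [-0.008, -0.015, -1.0]]
ft_force: [-0.1, -1.2, 5.2]
grip_width: 0.0395
grasp_force: 39.1
```

```bash
python3 t.py .390 .2455 .0
```

```text
need [-0.0104 -0.0107  0.0582] turn [-0.0093  0.0052 -0.0005] at [0.3906 0.246  0.0029] t 28.60 w 0.0395 gf 39.1 F [-0.122  -1.2034  5.2251] qv 0.002 q [-0.5867  0.9341 -0.1193  2.1697  1.0175  0.1098 -1.675 ]
```

Emit:
send_rows --rotation '[[0, 0, 0], [0, 0, 0], [0, 0, 0], [-0.009, 0.005, 0], [0, 0, 0]]' --delta_pos '[[0, 0, -0.4], [0, 0, -0.7], [-0.5, 0.3, -0.7], [-0.9, 0.5, -0.2], [-0.9, 0.5, 0]]' --claw '[1, 1, 1, 1, 1]'

```text
time: 29.22
eef_pos: [0.4578, 0.1307, 0.1034]
ee_rot: [[-0.0, 1.0, 0.001], [1.0, 0.0, -0.0], [-0.0, 0.001, -1.0]]
ft_force: [2.1, 1.2, -1.8]
grip_width: 0.0397
grasp_force: 40.0
```

Emit:
send_rows --rotation '[[0, 0, 0], [0, 0, 0], [0, 0, 0], [0, 0, 0], [0, 0, 0]]' --delta_pos '[[-0.9, 0.5, 0], [-0.9, 0.6, 0], [-0.9, 0.6, 0], [-0.9, 0.5, 0], [-0.4, 0.3, 0]]' --claw '[1, 1, 1, 1, 1]'

```text
time: 29.85
eef_pos: [0.5821, -0.073, 0.1017]
ee_rot: [[0.006, 1.0, -0.002], [1.0, -0.006, -0.003], [-0.003, -0.002, -1.0]]
ft_force: [-0.0, 1.5, -1.4]
grip_width: 0.0391
grasp_force: 40.0
```

Emit:
send_rows --rotation '[[0, 0, 0], [0, 0, 0], [0, 0, 0], [0, 0, 0], [0, 0, 0]]' --delta_pos '[[0, 0, 0], [0, 0, 0.4], [0, 0, 0.4], [0, 0, 0], [0, 0, 0]]' --claw '[1, 1, 1, 1, 1]'

```text
time: 30.48
eef_pos: [0.5816, -0.0674, 0.0622]
ee_rot: [[-0.001, 1.0, -0.002], [1.0, 0.001, -0.0], [-0.0, -0.002, -1.0]]
ft_force: [0.6, 0.7, 0.2]
grip_width: 0.0394
grasp_force: 40.0
```

```bash
python3 t.py .579 -.0725 .0185
```

```text
need [-0.1016 -0.0497  0.8734] turn [-0.001   0.0002  0.0005] at [ 0.5816 -0.0674  0.0622] t 30.48 w 0.0394 gf 40.0 F [0.6239 0.6521 0.243 ] qv 0.014 q [ 0.3676  0.9421 -0.5921  1.7933  0.8135  0.6706 -0.7012]
```

Emit:
send_rows --rotation '[[0, 0, 0], [0, 0, 0], [0, 0, 0], [0, 0, 0], [0, 0, 0]]' --delta_pos '[[-0.1, -0.04, 0.3], [0, 0, 0.35], [0, 0, 0.15], [0, 0, 0.05], [0, 0, 0]]' --claw '[1, 1, 1, 1, 1]'

```text
time: 31.1
eef_pos: [0.5798, -0.073, 0.0199]
ee_rot: [[0.0, 1.0, -0.001], [1.0, -0.0, -0.0], [-0.0, -0.001, -1.0]]
ft_force: [0.2, -0.4, -0.2]
grip_width: 0.0392
grasp_force: 40.0
```

Emit:
send_rows --rotation '[[0, 0, 0], [0, 0, 0], [0, 0, 0], [0, 0, 0], [0, 0, 0]]' --delta_pos '[[0, 0, 0.01], [0, 0, 0], [0, 0, 0], [0, 0, 0], [0, 0, 0]]' --claw '[1, 1, -1, -1, -1]'

```text
time: 31.72
eef_pos: [0.5798, -0.0733, 0.0195]
ee_rot: [[0.001, 1.0, -0.001], [1.0, -0.001, -0.001], [-0.001, -0.001, -1.0]]
ft_force: [0.1, -0.7, 0.5]
grip_width: 0.0855
grasp_force: 0.0
```

Emit:
send_rows --rotation '[[0, 0, 0], [0, 0, 0], [0, 0, 0], [0, 0, 0], [0, 0, 0]]' --delta_pos '[[0, 0, -0.4], [0, 0, -0.8], [0.4, -0.2, -0.6], [1, -0.6, -0.3], [1, -0.6, 0]]' --claw '[-1, -1, -1, -1, -1]'

```text
time: 32.35
eef_pos: [0.5106, 0.0485, 0.127]
ee_rot: [[0.002, 1.0, 0.004], [1.0, -0.002, 0.001], [0.001, 0.004, -1.0]]
ft_force: [0.0, 1.2, -0.6]
grip_width: 0.0854
grasp_force: 0.0
```

Emit:
send_rows --rotation '[[0, 0, 0], [0, 0, 0], [0, 0, 0], [0, 0, 0], [0, 0, 0]]' --delta_pos '[[1, -0.6, 0], [1, -0.5, 0], [1, 0, 0], [0.6, 0, 0], [0, 0, 0]]' --claw '[-1, -1, -1, -1, -1]'

```text
time: 32.98
eef_pos: [0.4548, 0.2308, 0.1259]
ee_rot: [[-0.004, 1.0, 0.001], [1.0, 0.004, 0.003], [0.003, 0.001, -1.0]]
ft_force: [-0.2, -1.0, 1.1]
grip_width: 0.0851
grasp_force: 0.0
```

```bash
python3 t.py .579 -.0725 .1; echo inner; python3 m.py .579 -.0725 .024 .045 .03; echo thrust; python3 m.py .571 .004 .0355 .05 .045; echo outer; python3 m.py .571 .004 .02 .0335 .045; echo spacer;python3 m.py .586 -.150 .038 .055 .03; python3 - <<'E'
from h import *
a=camera("scene")[0][150:250,270:430,::-1]; b=camera("top")[0][130:200,260:470,::-1]
cv2.imwrite("pics/f.png",np.vstack([cv2.resize(a,(560,350)),cv2.resize(b,(560,187))]))
E
```

```text
need [-6.0786  2.4573  0.5003] turn [ 0.0006 -0.0021  0.0027] at [0.4548 0.2308 0.1259] t 32.98 w 0.0851 gf 0.0 F [-0.1638 -0.985   1.1376] qv 0.056 q [-0.2056  0.7647 -0.585   1.9951  0.7384  0.6006 -1.2902]
inner
top 89 c 0.5806 -0.0737 r 0.0210 ztop 0.0327 bbox [ 0.55973274 -0.09179934] [ 0.6015324  -0.07072516]
scene 104 c 0.5794 -0.0736 r 0.0226 ztop 0.0310 bbox [ 0.55872357 -0.09355105] [ 0.6004631  -0.05209771]
thrust
scene 176 c 0.5699 0.0040 r 0.0313 ztop 0.0395 bbox [ 0.5407373  -0.02652873] [0.60101545 0.03265756]
outer
scene 153 c 0.5687 0.0035 r 0.0330 ztop 0.0331 bbox [ 0.5361966  -0.02924423] [0.60029715 0.03541627]
spacer
top 146 c 0.5854 -0.1494 r 0.0182 ztop 0.0458 bbox [ 0.5677839  -0.16743106] [ 0.60353726 -0.13173401]
scene 95 c 0.5842 -0.1500 r 0.0186 ztop 0.0441 bbox [ 0.5656503  -0.16724592] [ 0.6023286  -0.13312796]
```

View pics/f.png

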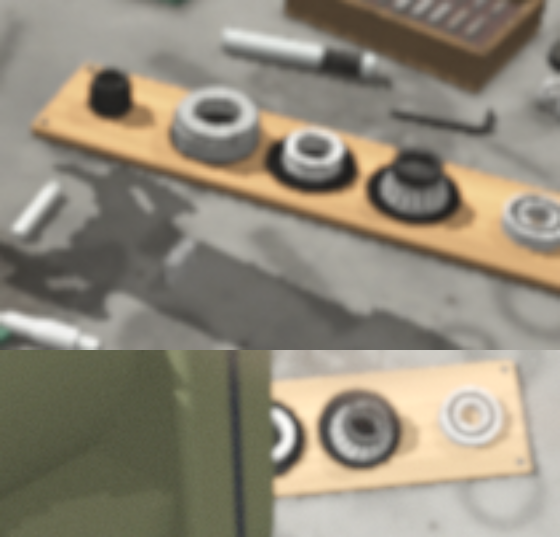

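Both stacks are seated: thrust ring on outer ring at (217,118), inner ring at (312,155), and spacer on cone at (420,165). All measured centres are within about 2 mm, so I'm handing in.

```bash
python3 -c "
from workcell import *
print(close_job())"
```

```text
the job is handed in; nothing more can be done
None
```

I placed all five parts as asked, with the cone and spacer by the sample bearing, the inner ring in the middle, and the outer ring and thrust ring by the loupe. I handed the job in at about 33 s; the last camera check put every centre within about 3 mm of its target, but the hand-in gave no verdict.

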